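# Press the trim rivets home along the row

## Task

Fasten the curved white trim on the black housing: with the fingertips, follow the row of six orange push rivets from the green-dot end to the other end and gently press each one fully home in turn, in a single pass, keeping the fingertips close over the row (never more than about 5 cm above it) until the last is in. Only touch, do not grip, lift or push the housing out of place, and leave everything else where it is.

Things in the scene. Friction and masses are not known exactly. Their poses are not given: they have to be found in the camera images.
- housing: loose black housing, 130 (x) x 240 (y) x 45 mm high, 0.5 to 1 kg, between stop blocks on the carrier. Origin: centre of its underside, z up. On its top a white curved trim strip, 26 mm wide, 4 mm thick (arc of radius 130 mm about x = 95 mm, y = 0), carries six orange push rivets 36 mm apart; a green dot of 16 mm just past the strip's -y end marks where the row begins
- carrier: fixed round white carrier disc, 344 mm across and 18 mm high, blue in the middle, with six small aluminium stop blocks 16 mm high that keep the housing in place; turned any way round. Origin: centre of its underside
- rivet0_top (a point): centre of the top of rivet 1 of 6 (the first, at the green-dot end): an orange head 16 mm across and 3.5 mm thick, bevelled to a flat of 10 mm; moves with the head. Some 75 to 76.5 mm above the table at the start, 70.5 mm when home
- rivet0 (a joint): how far this rivet is pressed in: 0 = standing 6 mm proud, 0.006 m = home, the head lying on the strip. It moves straight down, takes about 3 N to move, stays where it is left, and stops at 0.006; pressed harder, its seat gives springily by up to 3 mm more (from 5 N, 5 N per mm) and returns. Over 40 N cracks the trim
- rivet1_top (a point): centre of the top of rivet 2 of 6 (second): an orange head 16 mm across and 3.5 mm thick, bevelled to a flat of 10 mm; moves with the head. Some 75 to 76.5 mm above the table at the start, 70.5 mm when home
- rivet1 (a joint): how far this rivet is pressed in: 0 = standing 6 mm proud, 0.006 m = home, the head lying on the strip. It moves straight down, takes about 3 N to move, stays where it is left, and stops at 0.006; pressed harder, its seat gives springily by up to 3 mm more (from 5 N, 5 N per mm) and returns. Over 40 N cracks the trim
- rivet2_top (a point): centre of the top of rivet 3 of 6 (third): an orange head 16 mm across and 3.5 mm thick, bevelled to a flat of 10 mm; moves with the head. Some 75 to 76.5 mm above the table at the start, 70.5 mm when home
- rivet2 (a joint): how far this rivet is pressed in: 0 = standing 6 mm proud, 0.006 m = home, the head lying on the strip. It moves straight down, takes about 3 N to move, stays where it is left, and stops at 0.006; pressed harder, its seat gives springily by up to 3 mm more (from 5 N, 5 N per mm) and returns. Over 40 N cracks the trim
- rivet3_top (a point): centre of the top of rivet 4 of 6 (fourth): an orange head 16 mm across and 3.5 mm thick, bevelled to a flat of 10 mm; moves with the head. Some 75 to 76.5 mm above the table at the start, 70.5 mm when home
- rivet3 (a joint): how far this rivet is pressed in: 0 = standing 6 mm proud, 0.006 m = home, the head lying on the strip. It moves straight down, takes about 3 N to move, stays where it is left, and stops at 0.006; pressed harder, its seat gives springily by up to 3 mm more (from 5 N, 5 N per mm) and returns. Over 40 N cracks the trim
- rivet4_top (a point): centre of the top of rivet 5 of 6 (fifth): an orange head 16 mm across and 3.5 mm thick, bevelled to a flat of 10 mm; moves with the head. Some 75 to 76.5 mm above the table at the start, 70.5 mm when home
- rivet4 (a joint): how far this rivet is pressed in: 0 = standing 6 mm proud, 0.006 m = home, the head lying on the strip. It moves straight down, takes about 3 N to move, stays where it is left, and stops at 0.006; pressed harder, its seat gives springily by up to 3 mm more (from 5 N, 5 N per mm) and returns. Over 40 N cracks the trim
- rivet5_top (a point): centre of the top of rivet 6 of 6 (sixth and last, farthest from the green dot): an orange head 16 mm across and 3.5 mm thick, bevelled to a flat of 10 mm; moves with the head. Some 75 to 76.5 mm above the table at the start, 70.5 mm when home
- rivet5 (a joint): how far this rivet is pressed in: 0 = standing 6 mm proud, 0.006 m = home, the head lying on the strip. It moves straight down, takes about 3 N to move, stays where it is left, and stops at 0.006; pressed harder, its seat gives springily by up to 3 mm more (from 5 N, 5 N per mm) and returns. Over 40 N cracks the trim
- dish: loose little steel dish, 48 mm across, 22 mm high, on the carrier beside the housing; bystander, origin centre of its underside
- knob: loose grey plastic knob, 30 mm across, 22 mm high, on the carrier beside the housing; bystander, origin centre of its underside
- tape: loose roll of yellow tape, 90 mm across, 20 mm high, lying on the table; bystander, origin centre of its underside
- bottle: loose white bottle with a blue cap, 60 mm across, 140 mm high, standing on the table; bystander, origin centre of its underside
- module_a: loose black plastic part with three open pockets, 70 x 110 x 30 mm; bystander, origin centre of its underside
- module_b: a second such black part; bystander
- screwdriver: loose red-handled screwdriver lying on the table at the right front of the carrier; bystander, origin on the table under its middle

How it is judged:
By the outcome, as a careful person would: the job done as asked, in the order asked, and still so for the second after the job is handed in, with the robot touching nothing.
It also fails if it takes over 58 s, if anything falls off the work surface, if the arm or the gripper's body presses on something with over 40 N, if the wrist force passes 120 N, or if a joint passes its speed limit or range.

## Robot

A 7-joint arm with a two-finger parallel gripper is mounted at the origin on the work surface. World frame = base frame: x ahead of the robot, y to its left, z up, the work surface at z = 0. Lengths are in m, angles in rad, forces in N, time in s.
With the tool pointing down it reaches from about 0.4 to 0.9 m from the base axis. Payload 5.6 kg.
Tool frame: the origin (TCP) lies between the finger pads, 19 mm behind the fingertips; this is the grasp point; z points along the fingers, y is the line along which they close (so a half turn about z gives the same grasp; the last joint's range is limited). The gripper opens to 92 mm and grips with 3 to 60 N. Pads are 20 mm wide; open, the fingers measure 128 mm over their backs; the gripper's body (75 mm by 189 mm) begins 69 mm behind the grasp point.
Start: joints at [1.174, 0.468, -0.012, 1.603, 0.006, 1.071, -0.056], TCP at [0.225, -0.61, 0.233] pointing down, gripper open.
Joint ranges: [-2.53, 2.53], [-0.31, 2.02], [-1.57, 1.55], [0.28, 2.44], [-1.29, 4.43], [0.15, 1.84], [-2.92, 2.92]. Speed limits (rad/s): [2.57, 2.57, 3.14, 3.14, 3.14, 3.14, 3.14].

## Interface

Orientations are given as a 3x3 rotation matrix whose columns are the frame's x, y, z axes.
In Python, from station import env, effector, solver, viewer, workorder, search_frame, tip_of gives the robot as it stands. Calls block until the motion is done:
- env.reach(position, orientation): joint-space move of the TCP to a pose.
- env.movel(position, frame=None, rate=0.15): straight line of the TCP; frame=None keeps the orientation; rate is the mean speed in m/s.
- env.goto_joints(angles): joint-space move.
- effector.release() and effector.grasp(squeeze=None): open the fingers fully, or close them until they stop; squeeze is the grip in N (None keeps the last).
- env.pause(seconds).
- solver.inverse_kinematics(position, orientation): joint angles nearest the present ones, or None.
- env.sense(): the state.
- viewer.read_camera(name): name is "scene" or "top" or "wrist"; returns (picture, depth): 420x560x3 uint8, red, green, blue; 420x560 float32, m along the optical axis (not along the pixel's ray), 0 where there is no reading.
- viewer.camera_info(name): a dict with "intrinsics" (3x3 intrinsics, pixels), "eye" and "rotation" of the camera in the world; the wrist camera has in their place "T_tool_cam" (4x4, takes a point from camera to tool coordinates, whose origin is the TCP and whose axes are the flange's). Camera axes: x right, y up, looking along -z (the intrinsics and any distortion apply to the point x, -y, -z); pixel columns grow to the right and rows downward; lengths in m; the calibration is good to about 2 mm. A picture is of the moment at which its call begins: read the wrist's pose just before it. camera_info takes no time and is no camera call.
A pose or a line that the arm cannot do raises env.PlanningError and nothing moves.
- workorder.finish_job(): hands the job in; it is judged then, once.
Trained networks look in the newest picture that a camera, given by its name, has taken for a name from the list of things; names that differ only in an ending like _2 or _b are one class to them, and where a whole thing is asked for, a point or a joint stands for the part that bears it (a point fixed in the world has none). Each returns a list of dicts, best first, with "score" (0 to 1); they miss things now and then, are a little off and sometimes report something else, mostly with a low value. They report only what shows in the picture. A call takes as long as a camera call.
- search_frame(camera, name): "at" ([x, y, z] in m, in world coordinates, good to about 4 mm: the middle of the surface that is visible of it).
- tip_of(camera, name): "at" ([x, y, z] in m, in world coordinates, good to about 4 mm: a listed point, or the origin of a listed thing).
The state is a dict: "t": time; "joint_positions": joint angles; "joint_velocities": joint speeds; "tau": joint torques, N m; "ee_pos": TCP position; "tcp_rot": TCP orientation; "wrist_force": force on the tool from outside, world axes, zero at the start; "moment": the same for the moment, N m; "gripper_width": finger opening in m; "grasp_force": force on a finger pad.
Only numpy, scipy, OpenCV 4.12 (cv2) and the standard library are available. Lean on these libraries where they do the work, as an engineer would, in place of code of your own. Each camera call takes 0.05 s, during which the arm holds its last target. There are 200 camera calls.

## Working session

There is one attempt and no reset: what is moved stays moved. The work goes in short steps, each a Python script; the robot and the scene stay as the last script left them, time stands still between calls to the robot, and variables do not carry over. Pictures are saved under pics/ and viewed, at most 10 in all, crops included, and the job is handed in when it is done.

```bash
mkdir -p pics; ls; python3 - <<'E'
from station import *
import cv2,numpy as np
for c in ("top","scene"):
    p,d=viewer.read_camera(c); cv2.imwrite(f"pics/{c}0.png",p[:,:,::-1])
    np.savez(f"pics/{c}0.npz",p=p,d=d)
    print(c,viewer.camera_info(c))
    if c=="top":
        for i in range(6): print(i,[(np.round(r["at"],4),round(r["score"],2)) for r in tip_of(c,f"rivet{i}_top")])
        for n in("housing","carrier","dish","knob","bottle"): print(n,[(np.round(r["at"],4),round(r["score"],2)) for r in tip_of(c,n)])
s=env.sense();print(s["t"],s["ee_pos"],s["tcp_rot"],s["wrist_force"],s["gripper_width"]);print(viewer.camera_info("wrist"))
E
```

```text
pics
top {'intrinsics': array([[383.05203103,   0.        , 283.4259303 ],
       [  0.        , 383.05203103, 216.18748255],
       [  0.        ,   0.        ,   1.        ]]), 'eye': array([ 0.39465982, -0.01118027,  1.10687563]), 'rotation': array([[-1.01796813e-04,  9.90661827e-01, -1.36341976e-01],
       [-9.99679264e-01,  3.35205717e-03,  2.51024617e-02],
       [ 2.53250767e-02,  1.36300802e-01,  9.90343744e-01]])}
0 [(array([0.4617, 0.0888, 0.0712]), 0.4)]
1 [(array([0.4819, 0.1217, 0.0766]), 0.36)]
2 [(array([0.5091, 0.145 , 0.076 ]), 0.37)]
3 [(array([0.5451, 0.1573, 0.0706]), 0.43)]
4 [(array([0.5778, 0.166 , 0.0764]), 0.48), (array([0.4668, 0.086 , 0.0729]), 0.22)]
5 [(array([0.6127, 0.1619, 0.0794]), 0.57)]
housing [(array([0.5743, 0.1665, 0.077 ]), 0.75), (array([0.5359, 0.1215, 0.0165]), 0.62)]
carrier [(array([0.5533, 0.0858, 0.0007]), 0.6)]
dish [(array([0.6527, 0.0188, 0.0183]), 0.57)]
knob [(array([ 0.5628, -0.0214,  0.0161]), 0.44)]
bottle [(array([ 6.548e-01,  4.039e-01, -1.000e-04]), 0.73)]
scene {'intrinsics': array([[456.11669093,   0.        , 284.98942039]
[... 396 characters left out ...]
06243522e-05]
 [ 3.46448130e-01 -9.38069130e-01  2.13219328e-05]
 [-4.01021984e-05 -3.75401591e-05 -9.99999998e-01]] [-0.48068047  0.33639487 -0.05132218] 0.09196520395557167
{'intrinsics': array([[340.84250199,   0.        , 282.78345172],
       [  0.        , 340.84250199, 207.10108031],
       [  0.        ,   0.        ,   1.        ]]), 'T_tool_cam': array([[ 1.63305505e-04,  9.68626133e-01,  2.48522410e-01,
         6.97064200e-02],
       [ 9.99999951e-01, -2.24105448e-04,  2.16354316e-04,
        -1.71659107e-03],
       [ 2.65261671e-04,  2.48522363e-01, -9.68626122e-01,
        -1.50224738e-01],
       [ 0.00000000e+00,  0.00000000e+00,  0.00000000e+00,
         1.00000000e+00]])}
```

View pics/top0.png

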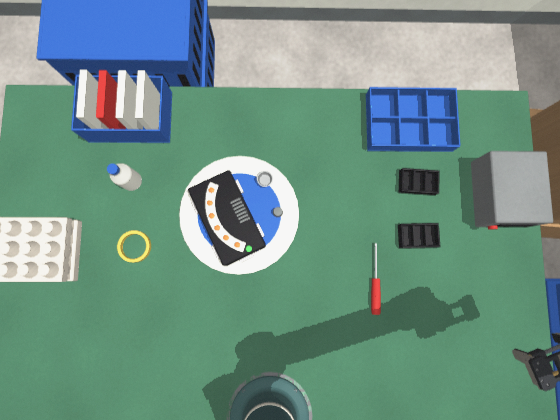

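View pics/scene0.png

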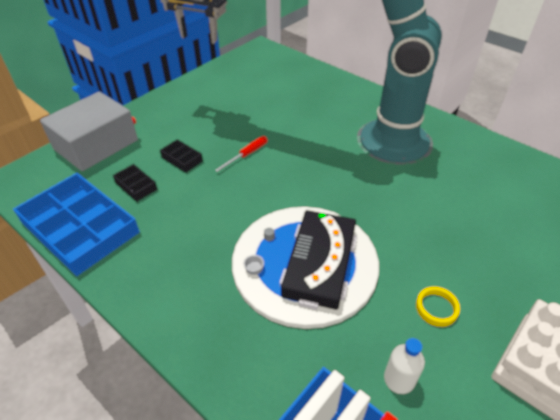

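The green dot is at top-camera pixel (249,249). The row curves from there up to about (212,188), with the dish and knob on the far side. I'll close the fingers and view the row with the wrist camera.

```bash
cat > h.py <<'E'
from station import *
import cv2,numpy as np
from scipy.optimize import least_squares
d=np.array([.900,.435,0]);d/=np.linalg.norm(d)
z=np.array([0,0,-1.]);R=np.column_stack([d,np.cross(z,d),z])
th=(np.arange(6)-2.5)*0.036/0.130
M=np.column_stack([.095-.130*np.cos(th),.130*np.sin(th)])   # rivets, housing frame
def model(q):
    c,s=np.cos(q[2]),np.sin(q[2]);return M@np.array([[c,s],[-s,c]])+q[:2]
def look(name):
    s=env.sense();p,D=viewer.read_camera("wrist");cv2.imwrite(f"pics/{name}.png",p[:,:,::-1])
    ci=viewer.camera_info("wrist");K=ci["intrinsics"];T=ci["T_tool_cam"]
    hsv=cv2.cvtColor(p,cv2.COLOR_RGB2HSV)
    m=cv2.inRange(hsv,(5,130,120),(22,255,255))
    n,l,st,cen=cv2.connectedComponentsWithStats(m)
    out=[]
    for i in range(1,n):
        if st[i,4]<40: continue
        u,v=cen[i];dep=np.median(D[(l==i)&(D>0)]) if ((l==i)&(D>0)).any() else 0
        def w(dd):
            c=np.array([(u-K[0,2])/K[0,0]*dd,-(v-K[1,2])/K[1,1]*dd,-dd,1]);return s["tcp_rot"]@(T@c)[:3]+s["ee_pos"]
        a,b=w(.1),w(.4);P=a+(b-a)*(.074-a[2])/(b[2]-a[2])   # head mid-plane
        out.append((P,w(dep),st[i,4],(round(u),round(v))))
    return out
def fit(P):
    P=P[np.argsort(P@d[:2])]
    r=least_squares(lambda q:(model(q)-P).ravel(),[.54,.12,-1.12])
    return r.x,r.fun.reshape(-1,2),P
E
python3 - <<'E'
from h import *
effector.grasp(10)
p0=np.array([.463,.089,0]);t=p0+.048*d;t[2]=.25
print(solver.inverse_kinematics(t,R))
env.reach(t,R)
o=look("w1")
for x in o: print(np.round(x[0],4),np.round(x[1],4),x[2:])
s=env.sense();print(s["t"],s["ee_pos"],s["gripper_width"],s["wrist_force"])
if len(o)==6:
    q,f,P=fit(np.array([x[0][:2] for x in o]));print(q,np.round(f*1e3,1));print(model(q))
E
```

```text
[ 0.38402175  0.33927881 -0.79793654  1.86624072  0.27812099  1.05081876
 -1.64606662]
[0.612  0.1632 0.074 ] [0.612  0.1632 0.074 ] (np.int32(238), (281, 63))
[0.5765 0.1668 0.074 ] [0.5765 0.1668 0.0739] (np.int32(218), (261, 99))
[0.541  0.1605 0.074 ] [0.541  0.1605 0.0737] (np.int32(202), (251, 138))
[0.5087 0.145  0.074 ] [0.5087 0.145  0.074 ] (np.int32(190), (252, 176))
[0.482  0.1209 0.074 ] [0.4821 0.1209 0.0743] (np.int32(177), (263, 210))
[0.4652 0.0915 0.074 ] [0.4653 0.0915 0.0742] (np.int32(64), (282, 237))
[0.3467 0.0562 0.074 ] [0.527  0.1249 0.3388] (np.int32(127), (265, 342))
[0.3633 0.0196 0.074 ] [0.5301 0.1181 0.3388] (np.int32(121), (301, 343))
4.7667 [0.50650752 0.10904485 0.24987682] 0.0006189723648956791 [ 0.15415079 -0.82841501  0.25451584]
```

View pics/w1.png

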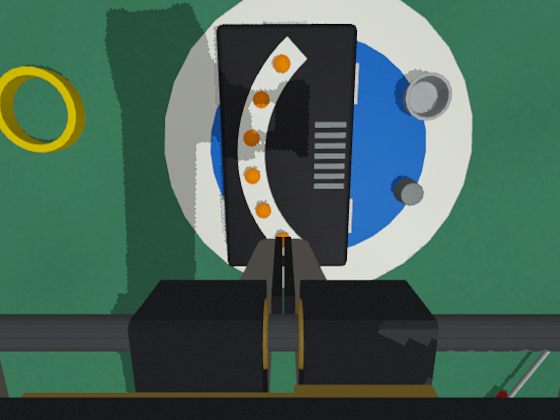

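The row is clear; rivet 1 is partly hidden by the fingertips. I'll fit the arc to rivets 2–6, then press the first one under force guard.

```bash
cat >> h.py <<'E'
def press(xy,hover=.104):
    env.movel([*xy,hover],R,rate=.08)
    env.pause(.1);b=np.mean([env.sense()["wrist_force"] for _ in range(3)],0);log=[]
    zc=.098
    env.movel([*xy,zc],R,rate=.04)
    while zc>.0835:
        zc-=.0008;env.movel([*xy,zc],R,rate=.02)
        s=env.sense();f=s["wrist_force"]-b;log.append((round(s["ee_pos"][2]*1e3,1),round(f[2],1)))
        if f[2]>9: break
    env.pause(.1);s=env.sense();f=s["wrist_force"]-b
    print(s["t"],"end z",s["ee_pos"]*1e3,"F",np.round(f,1),log,flush=True)
    env.movel([*xy,hover],R,rate=.06)
    return f[2]>7
E
python3 - <<'E'
from h import *
P=np.array([[.612,.1632],[.5765,.1668],[.541,.1605],[.5087,.145],[.482,.1209]])[::-1]
r=least_squares(lambda q:(model(q)[1:]-P).ravel(),[.54,.12,-1.12])
print(r.x,np.round(r.fun.reshape(-1,2)*1e3,1))
T=model(r.x)+.0013*R[:2,1];np.save("T.npy",T);print(np.round(T,4))
env.movel([*T[0],.125],R,rate=.15)
print(press(T[0]))
E
```

```text
[ 0.53964093  0.12235552 -1.11856014] [[-0.   0.1]
 [ 0.1 -0.1]
 [ 0.   0.1]
 [-0.1  0. ]
 [ 0.1 -0. ]]
[[0.4634 0.0895]
 [0.4826 0.1198]
 [0.5093 0.1437]
 [0.5416 0.1594]
 [0.5769 0.1656]
 [0.6126 0.162 ]]
9.975 end z [463.44009412  89.53693121  88.25265943] F [-3.6 -2.5 10.3] [(np.float64(97.3), np.float64(0.3)), (np.float64(96.4), np.float64(0.1)), (np.float64(95.5), np.float64(0.4)), (np.float64(94.7), np.float64(0.5)), (np.float64(94.1), np.float64(1.5)), (np.float64(93.2), np.float64(2.4)), (np.float64(92.4), np.float64(2.1)), (np.float64(91.5), np.float64(2.1)), (np.float64(90.8), np.float64(1.8)), (np.float64(89.9), np.float64(0.9)), (np.float64(89.4), np.float64(6.4)), (np.float64(88.8), np.float64(8.2)), (np.float64(88.3), np.float64(10.5))]
True
```

Rivet 1 seated exactly at the expected height with about 10 N. Next are the rest.

```bash
python3 - <<'E'
from h import *
T=np.load("T.npy")
for i in range(1,6):
    if not press(T[i]): print("FAIL",i);break
E
```

```text
14.75 end z [482.73839144 119.88910696  88.38124808] F [-1.3 -0.7 11.4] [(np.float64(97.2), np.float64(0.3)), (np.float64(96.4), np.float64(-0.4)), (np.float64(95.5), np.float64(-0.6)), (np.float64(94.8), np.float64(0.7)), (np.float64(94.1), np.float64(0.9)), (np.float64(93.2), np.float64(1.7)), (np.float64(92.4), np.float64(2.4)), (np.float64(91.6), np.float64(1.5)), (np.float64(90.8), np.float64(1.4)), (np.float64(90.0), np.float64(1.4)), (np.float64(89.5), np.float64(5.7)), (np.float64(88.9), np.float64(8.7)), (np.float64(88.3), np.float64(11.5))]
19.525 end z [509.41670009 143.76612045  88.41819811] F [-3.2 -2.2 11.2] [(np.float64(97.2), np.float64(0.2)), (np.float64(96.4), np.float64(0.8)), (np.float64(95.6), np.float64(0.4)), (np.float64(94.8), np.float64(-0.7)), (np.float64(94.1), np.float64(2.2)), (np.float64(93.2), np.float64(3.4)), (np.float64(92.4), np.float64(2.4)), (np.float64(91.5), np.float64(2.1)), (np.float64(90.7), np.float64(2.0)), (np.float64(89.9), np.float64(2.4)), (np.float64(89.5), np.float64(5.7)), (np.float64(88.9), np.float64(8.6)), (np.float64(88.4), np.fl
[... 1023 characters left out ...]
float64(89.5), np.float64(4.6)), (np.float64(89.1), np.float64(7.1)), (np.float64(88.5), np.float64(9.7))]
34.1 end z [612.78698368 162.11815346  88.20472587] F [-2.2 -1.3 11. ] [(np.float64(97.2), np.float64(-0.2)), (np.float64(96.4), np.float64(-0.5)), (np.float64(95.5), np.float64(-0.0)), (np.float64(94.9), np.float64(0.1)), (np.float64(94.2), np.float64(1.9)), (np.float64(93.3), np.float64(2.4)), (np.float64(92.4), np.float64(2.8)), (np.float64(91.5), np.float64(1.4)), (np.float64(90.7), np.float64(0.6)), (np.float64(89.9), np.float64(1.7)), (np.float64(89.6), np.float64(4.1)), (np.float64(89.1), np.float64(6.7)), (np.float64(88.7), np.float64(8.8)), (np.float64(88.2), np.float64(11.0))]
```

All six seated. I'll retreat, check once from above, and hand in.

```bash
python3 - <<'E'
from h import *
p=env.sense()["ee_pos"];env.movel([p[0],p[1],.25],R,rate=.15)
t=np.array([.463,.089,0])+.048*d;t[2]=.25;env.movel(t,R,rate=.15)
for x in look("w2")[:6]: print(np.round(x[0],4),np.round(x[1],4),x[2:])
print(env.sense()["t"])
E
```

```text
[0.6114 0.1626 0.074 ] [0.6121 0.163  0.0689] (np.int32(226), (283, 65))
[0.5763 0.1663 0.074 ] [0.5764 0.1667 0.069 ] (np.int32(212), (262, 101))
[0.5414 0.1602 0.074 ] [0.541  0.1604 0.0689] (np.int32(195), (253, 139))
[0.5097 0.1448 0.074 ] [0.5088 0.1448 0.0689] (np.int32(176), (254, 176))
[0.4834 0.1211 0.074 ] [0.4821 0.1207 0.069 ] (np.int32(167), (264, 210))
[0.4667 0.0924 0.074 ] [0.4652 0.0917 0.0692] (np.int32(70), (283, 236))
36.65
```

View pics/w2.png

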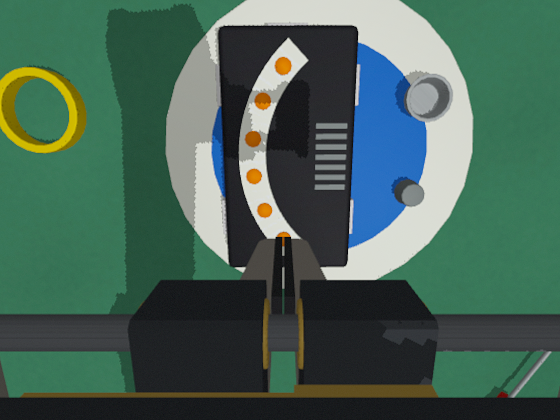

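The picture shows all six heads about 5 mm lower, at one even height, for example (283,65) to (283,236). The housing, dish and knob have not moved.

```bash
python3 -c "
from station import *
print(workorder.finish_job())"
```

```text
the job is handed in; nothing more can be done
None
```

All six rivets were pressed home in order from the green-dot end, each with about 8 to 11 N; the housing, dish and knob hadn't moved in the last wrist picture, and the job is handed in (no verdict was returned).

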